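Close up the tea cabinet

ROBOT

A 6-joint arm with a two-finger parallel gripper is mounted at the origin on the work surface. World frame = base frame: x ahead of the robot, y to its left, z up, the work surface at z = 0. Lengths are in mm, angles in rad, forces in N, time in s.
With the tool pointing down it reaches from about 350 to 875 mm from the base axis. Payload 4.2 kg.
Tool frame: the origin (TCP) lies at the very end of the fingers, on their centre line; the grasp point (between the pads) lies 19 mm behind it; z points along the fingers, y is the line along which they close (so a half turn about z gives the same grasp; the last joint's range is limited). The gripper opens to 85 mm and grips with 20 to 120 N. Pads are 22 mm wide; open, the fingers measure 114 mm over their backs; the gripper's body (76 mm by 85 mm) begins 54 mm behind the grasp point. The pads swing forward as they close: fully open they stand 13 mm farther back than shut.
Start: joints at [1.571, 0.385, 0.008, 0, -1.194, -0.259], TCP at [159.919, 604.173, 231.312] pointing down, gripper open.
Joint ranges: [-3.14, 3.14], [-1.21, 2.06], [-1.07, 1.41], [-3.16, 2.05], [-2.99, -0.16], [-3.1, 3.1]. Speed limits (rad/s): [2.79, 2.79, 3.14, 3.14, 3.14, 3.14].

INTERFACE

Orientations are given as a unit quaternion [x, y, z, w].
In Python, from bench import arm gives the robot as it stands. The module is installed in compiled form; this text tells all that it offers.
- The arm moves only by the tool drive_tool, never from a script. Its argument "targets" is a list of rows, each a list of 5 numbers: the closure, from -1 (fully open) to 1 (shut), then the shift along the tool's x, y, z in mm, then the turn about the tool's z in degrees. In form: [[grip, tx, ty, tz, roll], ...]. A call has 1 to 12 rows; each row is the pose to reach, as a shift and turn from the pose commanded when the call began, along the tool's axes at that moment; what a row does not reach only later rows make up. A row lasts 1/10 s, in which the tool goes at most 50 mm and 8.59 degrees, less where a joint would pass 70% of its speed; a pose out of reach is approached as far as the arm can. A call with a gripper value outside its range is refused whole. The fingers move at their own pace and stop on an object; the grip force is fixed at half the most. Time passes only in rows, so rows that repeat a pose let the fingers close. It gives the time, the measured TCP pose, the force, the opening and the grip force at its end, in the units of the state.
- arm.read_state(): the state, without advancing time (a new reading comes with each control period).
- arm.get_image(name): name is "scene" or "top"; returns the picture (480x640x3 uint8, blue, green, red); there is no depth.
- arm.camera_params(name): a dict with "fov_y" (degrees; the focal length in pixels is half the picture's height over the tangent of half this angle, whatever the lens; pixels are square), "cx", "cy" (the principal point, pixels), "rvec" (rotation vector, rad) and "tvec" (3), from world to camera coordinates, as OpenCV has them. Camera axes: x right, y down, z forward; pixel columns grow to the right and rows downward; lengths in mm; the calibration is good to about 2 mm. A picture is of the moment at which its call begins. camera_params takes no time and is no camera call.
- arm.job_done(): hands the job in; it is judged then, once.
The state is a dict: "clock": time; "joints": joint angles; "joint_vel": joint speeds; "joint_efforts": joint torques, N m; "position": TCP position; "ee_rot": TCP orientation; "contact_force": force on the tool from outside, world axes, zero at the start; "wrist_torque": the same for the moment, N m; "gripper_width": finger opening in mm; "grasp_force": force on a finger pad.
Only numpy, scipy, OpenCV 4.12 (cv2) and the standard library are available. Lean on these libraries where they do the work, as an engineer would, in place of code of your own. Each camera call takes 0.05 s, during which the arm holds its last target. There are 200 camera calls.

TASK

Close up the small tea cabinet with your fingertips: first push both of its drawers fully home, then push the two doors fully shut over them. Push steadily and do not slam anything. Do not pick anything up, and leave the teacups, the tape measure and the canister standing where they are.

Things in the scene. Friction and masses are not known exactly. Their poses are not given: they have to be found in the camera images.
- cabinet: Hardwood tea cabinet, flat top, 180 mm deep (x), 300 wide (y), 200 high, fixed. Origin: centre of its underside, at table height. Its front (doors, drawers) faces its own -x, roughly towards the robot; its left is its own +y. Case front edges at x = -90 mm. Two drawers side by side in the upper part, open shelf below. Doors cover the drawers; a door swung at an open drawer strikes it.
- drawer_left (a joint): How far the left drawer (cabinet's +y side) stands out, in m: 0 = fully home, front flush with the case's front edges; opens to 0.125 along the cabinet's -x. Wooden runners: takes 2 to 3 N to push, stays where left; solid stop at 0.
- drawer_left_front (a point): Centre of the left drawer's flat front face; moves with the drawer; axes as the cabinet's; 46 mm below the cabinet's top, at cabinet y = +69.5 mm. Front: 127 mm wide (y), 54 mm high (z). A brass stud 14 mm across stands 7 mm out of its centre; 20 to 50 mm to either side the face is plain.
- drawer_right (a joint): How far the right drawer (cabinet's -y side) stands out, in m: 0 = fully home, front flush with the case's front edges; opens to 0.125 along the cabinet's -x. Wooden runners: takes 2 to 3 N to push, stays where left; solid stop at 0.
- drawer_right_front (a point): Centre of the right drawer's flat front face; moves with the drawer; axes as the cabinet's; 46 mm below the cabinet's top, at cabinet y = -69.5 mm. Front: 127 mm wide (y), 54 mm high (z). A brass stud 14 mm across stands 7 mm out of its centre; 20 to 50 mm to either side the face is plain.
- door_left (a joint): Angle of the left door, in rad: 0 = shut, 1.57 = standing straight out from the front, 2.3 = open stop. It opens clockwise seen from above, about an upright hinge at the cabinet's front left corner (cabinet x = -92, y = +150 mm). Stiff hinge (about 1 N at the free edge): it stays where left; solid stop at 0.
- door_left_hinge (a point): On the left door's hinge line, level with the door's top edge (198 mm above table). Axes turn with the door: -x points out of its outer face (seen from the front when shut), -y from hinge to free edge. Framed leaf 149 mm wide, 18 thick, from 14 to 198 mm above table; inner face contains the hinge line, outer face 18 mm from it; centre panel 2 mm below the outer frame.
- door_left_edge (a point): On the left door's outer face at its top edge, in the middle of the 28 mm wide frame upright at the free edge: 135 mm from the hinge line, 14 mm from the free edge. Axes as the hinge point. A brass knob (18 mm across, 20 mm proud of the outer face) sits on this upright, centred 104 mm below this point; the rest is flat.
- door_right (a joint): Angle of the right door, in rad: 0 = shut, 1.57 = standing straight out from the front, 2.3 = open stop. It opens anticlockwise seen from above, about an upright hinge at the cabinet's front right corner (cabinet x = -92, y = -150 mm). Stiff hinge (about 1 N at the free edge): it stays where left; solid stop at 0.
- door_right_hinge (a point): On the right door's hinge line, level with the door's top edge (198 mm above table). Axes turn with the door: -x points out of its outer face (seen from the front when shut), +y from hinge to free edge. Framed leaf 149 mm wide, 18 thick, from 14 to 198 mm above table; inner face contains the hinge line, outer face 18 mm from it; centre panel 2 mm below the outer frame.
- door_right_edge (a point): On the right door's outer face at its top edge, in the middle of the 28 mm wide frame upright at the free edge: 135 mm from the hinge line, 14 mm from the free edge. Axes as the hinge point. A brass knob (18 mm across, 20 mm proud of the outer face) sits on this upright, centred 104 mm below this point; the rest is flat.
- cup_on_top: Small handleless terracotta teacup, 62 mm across the rim, 45 mm high, loose, standing on the rear part of the cabinet's top (which is 200 mm above the table). Origin: centre of its underside, z up.
- cup_on_table: The same kind of teacup, loose, standing on the table in front of the middle of the cabinet, between the arcs in which the two doors swing and lower than the drawers. Origin: centre of its underside, z up.
- tape_measure: Closed tape measure, black with yellow discs on its sides, 68 x 36 x 66 mm (x, y, z) with a small steel lip at +x, loose, standing on the table to the left or right of the cabinet, clear of the doors. Origin: centre of its underside, z up.
- canister: Turned dark-wood tea canister with a lid knob, 79 mm across, 130 mm high, loose, standing on the table to the right or left of the cabinet, clear of the doors. Origin: centre of its underside, z up.
Not all that is in view belongs to the job. What is shaped like the cup_on_table but green or turquoise is not meant.

How it is judged (in metres and radians):
On the way:
1. both drawers are pushed home (within 4 mm) while both doors still stand open (value of joint each of drawer_left, drawer_right below 0.004 m and value of joint each of door_left, door_right above 0.9 rad), for 0.1 s.
At the end, for the whole second after the job is handed in: both drawers within 4 mm of home, both doors within 0.035 rad (about 5 mm at the free edge) of shut and at rest, the two cups, the tape measure and the canister upright within 15 mm of where they stood (value of joint each of drawer_left, drawer_right below 0.004 m and value of joint each of door_left, door_right below 0.035 rad and velocity of joint each of door_left, door_right below 0.05 rad/s and distance of each of cup_on_top, cup_on_table, tape_measure, canister from where it was at the start of the episode below 0.015 m and angle between each of cup_on_top, cup_on_table, tape_measure, canister's own z axis and vertical below 0.2 rad); the robot touches nothing.
It fails at once if a bystander (cup, tape measure, canister) is lifted, pushed more than 15 mm away or knocked over (not (distance of cup_on_top from where it was at the start of the episode below 0.015 m) or not (distance of cup_on_table from where it was at the start of the episode below 0.015 m) or not (distance of tape_measure from where it was at the start of the episode below 0.015 m) or not (distance of canister from where it was at the start of the episode below 0.015 m) or not (angle between cup_on_top's own z axis and vertical below 0.2 rad) or not (angle between cup_on_table's own z axis and vertical below 0.2 rad) or not (angle between tape_measure's own z axis and vertical below 0.2 rad) or not (angle between canister's own z axis and vertical below 0.2 rad)).
It fails at once if a door is slammed (closing faster than 3 rad/s, about 0.45 m/s at its edge) (velocity of joint any of door_left, door_right below -3 rad/s).
It fails at once if a drawer is slammed (closing faster than 0.4 m/s) (velocity of joint any of drawer_left, drawer_right below -0.4 m/s).
It also fails if it takes over 67 s, if anything falls off the work surface, if the arm or the gripper's body presses on something with over 40 N, if the wrist force passes 120 N, or if a joint passes its speed limit or range.

## Working session

There is one attempt and no reset: what is moved stays moved. The work goes in short steps, Python scripts to look and compute and a tool call to move; the robot and the scene stay as the last step left them, time stands still between calls to the robot, and variables do not carry over. Pictures are saved under pics/ and viewed, at most 10 in all, crops included, and the job is handed in when it is done.

Besides the shell and the picture viewer there is one more tool, called after "Emit:" in YAML: its name, and indented under it one key for each argument. drive_tool: Moves the arm, as the interface text tells. Its arguments: {"type":"object","properties":{"targets":{"type":"array","items":{"type":"array","items":{"type":"number"}}}},"required":["targets"]}

```bash
mkdir -p pics
cat > h.py <<'E'
import numpy as np, cv2
from bench import arm
def cam(n):
    p=arm.camera_params(n); R=cv2.Rodrigues(np.array(p['rvec'],float))[0]; t=np.array(p['tvec'],float).ravel()
    f=240/np.tan(np.radians(p['fov_y'])/2); return R,t,f,p['cx'],p['cy']
def ray(n,u,v):
    R,t,f,cx,cy=cam(n); d=R.T@np.array([(u-cx)/f,(v-cy)/f,1]); return -R.T@t,d
def onz(n,u,v,z):
    o,d=ray(n,u,v); return o+d*(z-o[2])/d[2]
def proj(n,P):
    R,t,f,cx,cy=cam(n); q=R@np.array(P,float)+t; return np.round([f*q[0]/q[2]+cx,f*q[1]/q[2]+cy],1)
E
python3 - <<'E'
from h import *
for n in('scene','top'):
    cv2.imwrite(f'pics/{n}1.png',arm.get_image(n)); R,t,f,cx,cy=cam(n); print(n,-R.T@t,f,cx,cy,R[2])
s=arm.read_state(); print(s)
E
```

```text
scene [1342.46466264 -351.23640585  780.47147076] 501.3148097521291 322.5953751175944 248.61628126947227 [-0.74490077  0.34332265 -0.57205979]
top [ 286.34282703   36.6071794  1412.84909707] 551.7147760978665 314.5380390475125 245.80843981625156 [ 0.19440482  0.01254323 -0.98084119]
{'clock': 0.1, 'joints': array([ 1.57062538e+00,  3.85475419e-01,  6.74677129e-03, -4.16957021e-04,
       -1.19399707e+00, -2.58584713e-01]), 'joint_vel': array([-0.00141137, -0.00440071,  0.00461171,  0.00150139, -0.00052493,
       -0.00025346]), 'joint_efforts': array([ 3.98239581e-05, -3.93318772e+01,  1.88928294e+01,  4.19790074e+00,
       -2.59904788e-03,  4.62652125e-06]), 'position': array([159.78776469, 603.68526011, 230.33005662]), 'ee_rot': array([ 9.91631953e-01, -1.29093386e-01, -6.78649541e-05,  9.81622547e-04]), 'contact_force': array([0.7516405 , 0.41115904, 0.35977577]), 'wrist_torque': array([-0.01081178, -0.03566267, -0.03943916]), 'grasp_force': 0.0, 'gripper_width': 85.42322032859977}
```

View pics/scene1.png

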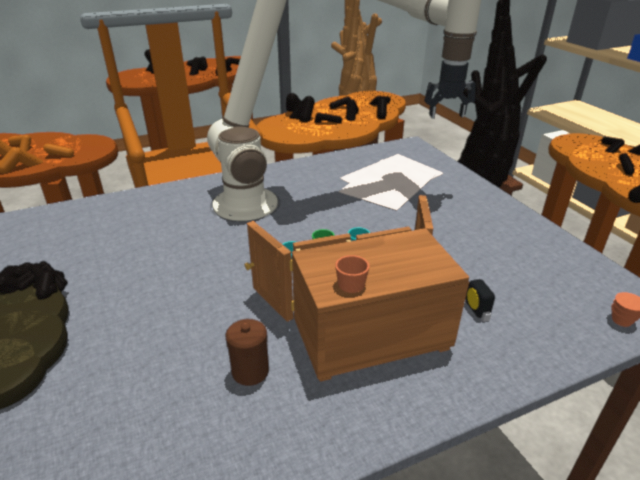

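View pics/top1.png

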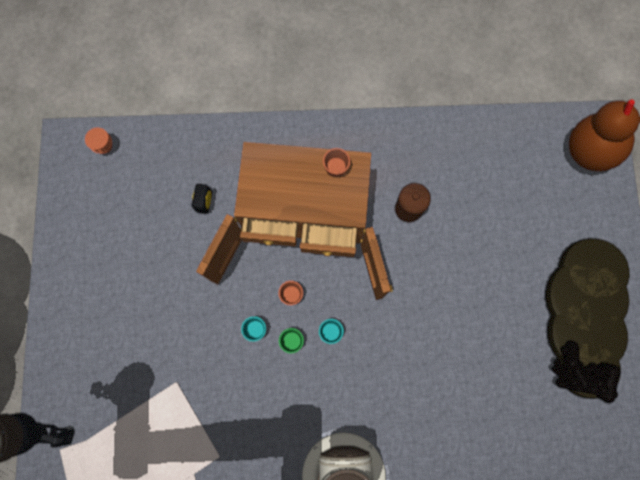

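The top view shows the cabinet with top corners near (245,143), (371,152), (367,228) and (236,219). Both drawers stand a little out: the left is near (270,232), the right near (331,238). The left door's free end is near (208,276), the right's near (383,293).

Candidates for cup_on_table:
- Terracotta cup (291,293): chosen, in front of the middle of the cabinet.
- Terracotta cup (98,140): far off to the left, a distractor.
- Turquoise cups (255,328) and (331,330), and green cup (291,340): not meant.

The cup on the cabinet is at (337,162).

Run:
```python
from h import *
im=cv2.imread('pics/top1.png')[130:350,180:420]
cv2.imwrite('pics/crop.png',cv2.resize(im,None,fx=2.7,fy=2.7,interpolation=cv2.INTER_CUBIC)[:600])
im=cv2.imread('pics/scene1.png')[190:390,220:500]
cv2.imwrite('pics/crops.png',cv2.resize(im,None,fx=2.8,fy=2.8,interpolation=cv2.INTER_CUBIC))
```

```text
(no output)
```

View pics/crop.png

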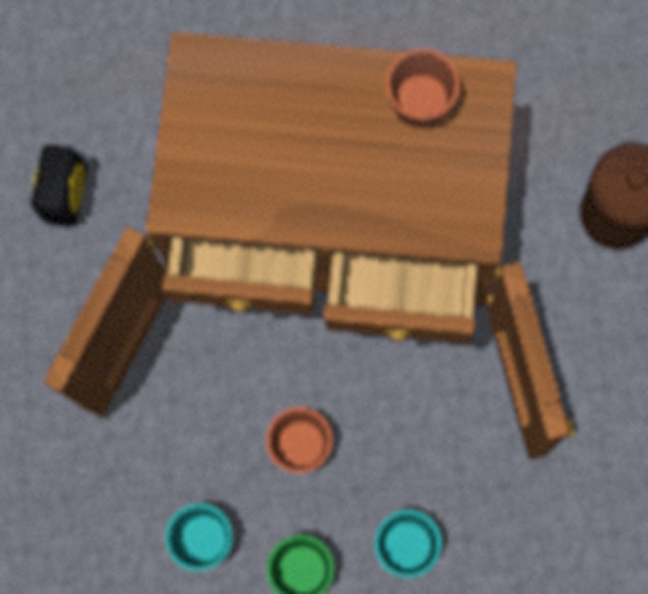

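View pics/crops.png

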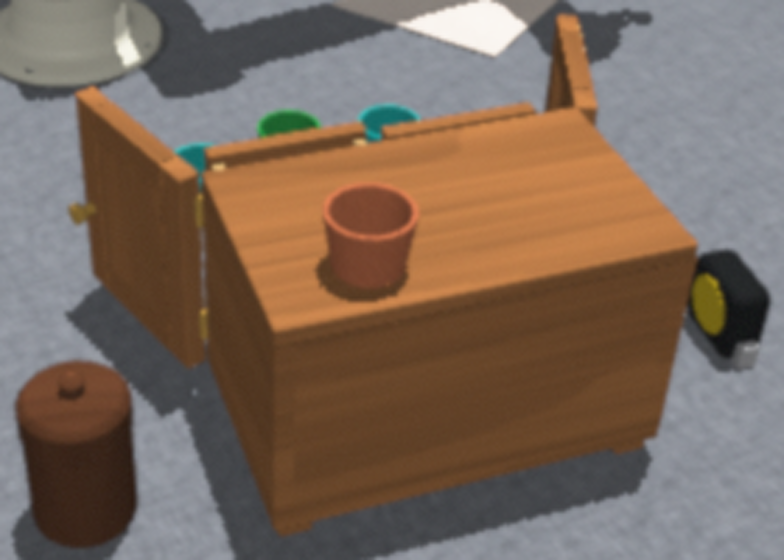

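The crops confirm the choice: the terracotta cup stands at crop (300,440), and the cabinet corners and both door tops show clearly. Next I compute the poses.

```bash
cat > pose.py <<'E'
from h import *
def T(u,v,z): return onz('top',180+u/2.7,130+v/2.7,z)
def tri(a,b):
    (o1,d1),(o2,d2)=ray('top',180+a[0]/2.7,130+a[1]/2.7),ray('scene',220+b[0]/2.8,190+b[1]/2.8)
    s=np.linalg.lstsq(np.c_[d1,-d2],o2-o1,rcond=None)[0]; return ((o1+s[0]*d1)+(o2+s[1]*d2))/2
E
python3 - <<'E'
from pose import *
np.set_printoptions(precision=1,suppress=True)
C=dict(BL=(172,35),BR=(515,62),FR=(501,263),FL=(148,234)); S=dict(BL=(693,245),BR=(275,328),FR=(205,178),FL=(580,112))
for k in C: print(k,tri(C[k],S[k]))
P=np.array([T(*C[k],200)[:2] for k in C]); c=P.mean(0)
M=np.array([[90,150],[90,-150],[-90,-150],[-90,150]],float)
H=M.T@(P-c); th=np.arctan2(H[0,1]-H[1,0],H[0,0]+H[1,1]); print('c',c,'yaw',th,np.degrees(th))
R=np.array([[np.cos(th),-np.sin(th)],[np.sin(th),np.cos(th)]]); print('resid',P-c-M@R.T)
loc=lambda u,v,z:(T(u,v,z)[:2]-c)@R
print('drawers front top edges L',loc(163,290,181),loc(312,303,181),'R',loc(325,322,181),loc(474,332,181))
for n,u,v in [('Lh',128,230),('Lf_out',47,382),('Lf_in',66,390),('Rf_in',545,441),('Rf_out',571,433),('Rh_out',520,264)]: print(n,loc(u,v,198),T(u,v,198)[:2])
print('cup table',loc(300,440,45),'cuptop',loc(424,87,245),'canister',loc(637,180,130),'tape',loc(60,180,66))
E
```

```text
BL [778.3 211.5 194. ]
BR [742.7 -83.3 198.2]
FR [568.  -62.2 192.8]
FL [603.5 235.6 191.2]
c [670.8  73.7] yaw -0.11476683186767812 -6.575655094105476
resid [[-1.2 -1.5]
 [-1.2  2. ]
 [ 1.4  1.1]
 [ 1.  -1.7]]
drawers front top edges L [-131.8  133.6] [-132.3    6.6] R [-147.6   -5.9] [-145.5 -131.4]
Lh [-86.3 166.1] [604.  248.6]
Lf_out [-220.7  217.6] [476.5 315.2]
Lf_in [-225.9  201.1] [469.3 299.3]
Rf_in [-233.9 -195.1] [416.1 -93.3]
Rf_out [-225.5 -215.7] [ 422.  -114.8]
Rh_out [ -87.8 -164.7] [564.7 -79.8]
cup table [-234.4   15. ] cuptop [ 43.5 -72.6] canister [  13.8 -267.8] tape [-11.8 262.7]
```

Drawers stand out about 42 mm (L) and 56 mm (R), doors at about 1.9 rad, and the cabinet's yaw is -6.6°. First I close the fingers and align the tool.

Emit:
drive_tool:
  targets:
    - [1, 0, 0, 0, -4]
    - [1, 0, 0, 0, -8.2]
    - [1, 0, 0, 0, -8.2]
    - [1, 0, 0, 0, -8.2]
    - [1, 0, 0, 0, -8.2]

```text
clock: 0.6
position: [159.9, 604.1, 231.1]
ee_rot: [0.998, -0.058, -0.0, 0.0]
contact_force: [-0.4, -0.2, -0.2]
gripper_width: 12.1
grasp_force: 0.0
```

Emit:
drive_tool:
  targets:
    - [1, 15, 20, 0, 0]
    - [1, 42, 57, 0, 0]
    - [1, 71, 97, 0, 0]
    - [1, 100, 137, 0, 0]
    - [1, 130, 177, 0, 0]
    - [1, 160, 218, 0, 0]
    - [1, 190, 259, 0, 0]
    - [1, 220, 300, 0, 0]
    - [1, 250, 340, 0, 0]
    - [1, 280, 381, 0, 0]
    - [1, 303, 413, 0, 0]
    - [1, 318, 433, 0, 0]

```text
clock: 1.8
position: [426.5, 134.9, 231.6]
ee_rot: [0.998, -0.059, 0.0, -0.0]
contact_force: [0.2, 0.3, -0.0]
gripper_width: 0.4
grasp_force: 0.0
```

Emit:
drive_tool:
  targets:
    - [1, 0, 0, 10, 0]
    - [1, 0, 0, 30, 0]
    - [1, 0, 0, 55, 0]
    - [1, 0, 0, 75, 0]
    - [1, 0, 0, 80, 0]
    - [1, 0, 0, 80, 0]
    - [1, 0, 0, 80, 0]

```text
clock: 2.5
position: [426.3, 138.0, 152.1]
ee_rot: [0.998, -0.057, 0.001, -0.0]
contact_force: [0.1, -0.7, 0.2]
gripper_width: 0.2
grasp_force: 0.0
```

```bash
cat > loc.py <<'E'
from h import *
th=-0.1148;c=np.array([670.8,73.7]);R=np.array([[np.cos(th),-np.sin(th)],[np.sin(th),np.cos(th)]])
def st():
    s=arm.read_state(); p=s['position']; f=np.array(s['contact_force']); print(round(s['clock'],1),'loc',((p[:2]-c)@R).round(1),'z',p[2].round(1),'F loc',(f[:2]@R).round(1),f[2].round(1),s['gripper_width'].round(1))
E
python3 -c "
from loc import *
st();im=arm.get_image('top')[130:350,180:420];cv2.imwrite('pics/a.png',cv2.resize(im,None,fx=2.7,fy=2.7)); "
```

```text
Traceback (most recent call last):
  File "loc.py", line 4, in st
    s=arm.read_state(); p=s['position']; f=np.array(s['contact_force']); print(round(s['clock'],1),'loc',((p[:2]-c)@R).round(1),'z',p[2].round(1),'F loc',(f[:2]@R).round(1),f[2].round(1),s['gripper_width'].round(1))
                                                                                                                                                                                           ^^^^^^^^^^^^^^^^^^^^^^^^
AttributeError: 'float' object has no attribute 'round'
```

Emit:
drive_tool:
  targets:
    - [1, 15, 0, 0, 0]
    - [1, 45, 0, 0, 0]
    - [1, 75, 0, 0, 0]
    - [1, 90, 0, 0, 0]
    - [1, 98, 0, 0, 0]
    - [1, 106, 0, 0, 0]
    - [1, 114, 0, 0, 0]
    - [1, 122, 0, 0, 0]
    - [1, 130, 0, 0, 0]
    - [1, 136, 0, 0, 0]
    - [1, 140, 0, 0, 0]

```text
clock: 3.6
position: [565.3, 121.1, 151.3]
ee_rot: [0.998, -0.058, -0.0, 0.0]
contact_force: [-2.1, -0.3, 1.3]
gripper_width: -0.3
grasp_force: 0.8
```

```bash
sed -i "s/s\['gripper_width'\].round(1)//" loc.py
python3 -c "
from loc import *
st();im=arm.get_image('top')[130:350,180:420];cv2.imwrite('pics/a.png',cv2.resize(im,None,fx=2.7,fy=2.7)); "
```

```text
3.6 loc [-110.3   35. ] z 151.3 F loc [-2.1 -0.6] 1.3
```

View pics/a.png

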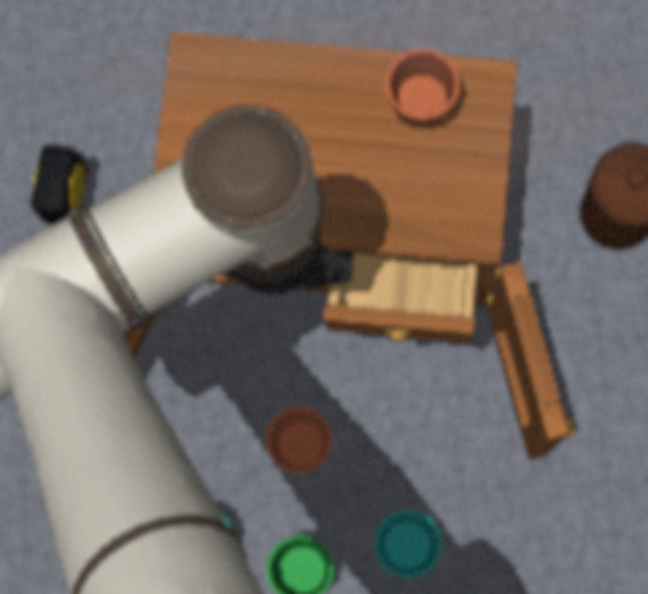

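The gripper is pushing the left drawer in at about 2 N, with the cups and canister unchanged. I push on to the stop.

Emit:
drive_tool:
  targets:
    - [1, 3, 0, 0, 0]
    - [1, 6, 0, 0, 0]
    - [1, 8, 0, 0, 0]
    - [1, 10, 0, 0, 0]
    - [1, 11, 0, 0, 0]
    - [1, 11, 0, 0, 0]

```text
clock: 4.25
position: [574.5, 119.8, 151.0]
ee_rot: [0.998, -0.058, -0.001, 0.0]
contact_force: [-4.8, 0.4, 1.6]
gripper_width: -0.1
grasp_force: 0.0
```

Emit:
drive_tool:
  targets:
    - [1, 2, 0, 0, 0]
    - [1, 3, 0, 0, 0]
    - [1, 4, 0, 0, 0]
    - [1, 4, 0, 0, 0]

```text
clock: 4.65
position: [574.1, 118.6, 150.0]
ee_rot: [0.998, -0.059, -0.006, 0.002]
contact_force: [-15.8, 1.7, 5.2]
gripper_width: -0.1
grasp_force: 0.0
```

Emit:
drive_tool:
  targets:
    - [1, -12, 0, 0, 0]
    - [1, -40, 0, 0, 0]
    - [1, -75, 0, 0, 0]
    - [1, -98, 0, 0, 0]
    - [1, -98, 15, 0, 0]
    - [1, -98, 40, 0, 0]
    - [1, -98, 60, 0, 0]
    - [1, -98, 70, 0, 0]
    - [1, -98, 70, 0, 0]

```text
clock: 5.55
position: [474.9, 60.3, 151.6]
ee_rot: [0.998, -0.059, 0.001, -0.0]
contact_force: [1.3, 0.2, -0.8]
gripper_width: 0.3
grasp_force: 0.0
```

```bash
python3 -c "
from loc import *
st()"
```

```text
5.5 loc [-193.1  -35.7] z 151.6 F loc [1.3 0.4] -0.8
```

Contact is expected at +36 and home at about +93.

Emit:
drive_tool:
  targets:
    - [1, 12, 0, 0, 0]
    - [1, 24, 0, 0, 0]
    - [1, 32, 0, 0, 0]
    - [1, 40, 0, 0, 0]
    - [1, 48, 0, 0, 0]
    - [1, 56, 0, 0, 0]
    - [1, 64, 0, 0, 0]
    - [1, 72, 0, 0, 0]
    - [1, 80, 0, 0, 0]
    - [1, 86, 0, 0, 0]
    - [1, 90, 0, 0, 0]
    - [1, 92, 0, 0, 0]

```text
clock: 6.75
position: [566.0, 50.4, 151.1]
ee_rot: [0.998, -0.058, -0.0, 0.0]
contact_force: [-1.6, 0.9, -0.7]
gripper_width: -0.0
grasp_force: 0.8
```

Emit:
drive_tool:
  targets:
    - [1, 2, 0, 0, 0]
    - [1, 4, 0, 0, 0]
    - [1, 5, 0, 0, 0]
    - [1, 5, 0, 0, 0]

```text
clock: 7.15
position: [565.6, 49.1, 150.3]
ee_rot: [0.998, -0.059, -0.006, 0.001]
contact_force: [-13.0, 0.8, 4.3]
gripper_width: -0.3
grasp_force: 0.0
```

```bash
python3 -c "
from loc import *
st()"
```

```text
7.2 loc [-101.7  -36.5] z 150.3 F loc [-13.   -0.7] 4.3
```

Both drawers are at their stops. I retract, rise above the doors and look.

Emit:
drive_tool:
  targets:
    - [1, -12, 0, 0, 0]
    - [1, -40, 0, 0, 0]
    - [1, -80, 0, 0, 0]
    - [1, -120, 0, -5, 0]
    - [1, -140, 0, -25, 0]
    - [1, -150, 0, -50, 0]
    - [1, -150, 0, -70, 0]
    - [1, -150, 0, -75, 0]
    - [1, -150, 0, -75, 0]
    - [1, -150, 0, -75, 0]

```text
clock: 8.15
position: [421.5, 67.2, 225.5]
ee_rot: [0.998, -0.058, -0.0, 0.0]
contact_force: [-0.6, 0.8, -0.3]
gripper_width: -0.2
grasp_force: 0.0
```

```bash
cat > path.py <<'E'
from loc import *
def door(side,t,r=115,gap=0):   # side=+1 left, -1 right
    d=np.array([-np.sin(t),-side*np.cos(t)]); n=np.array([-np.cos(t),side*np.sin(t)])
    return np.array([-92,side*150])+r*d+(18+gap+11*abs(n[0])+15*abs(n[1]))*n
E
python3 -c "
from path import *
st();
p=arm.read_state()['position'];q=(p[:2]-c)@R
for s in(-1,1):
  print(s,'approach',door(s,1.9,gap=30),'rel tx,ty',((door(s,1.9,gap=30)-q)*[1,-1]).round())
  b=door(s,1.9,gap=30)
  for t in np.arange(1.9,-.05,-.1): print(round(t,1),((door(s,t)-b)*[1,-1]).round(0))
im=arm.get_image('top')[130:350,180:420];cv2.imwrite('pics/b.png',cv2.resize(im,None,fx=2.7,fy=2.7)); "
```

```text
8.2 loc [-247.  -35.] z 225.5 F loc [-0.7  0.7] -0.3
-1 approach [-179.56799911 -249.39818064] rel tx,ty [ 67. 214.]
1.9 [-10. -28.]
1.8 [-16. -39.]
1.7 [-22. -51.]
1.6 [-26. -63.]
1.5 [-30. -74.]
1.4 [-32. -85.]
1.3 [-33. -96.]
1.2 [ -33. -108.]
1.1 [ -31. -119.]
1.0 [ -29. -131.]
0.9 [ -25. -142.]
0.8 [ -20. -153.]
0.7 [ -14. -164.]
0.6 [  -7. -174.]
0.5 [   2. -184.]
0.4 [  11. -192.]
0.3 [  22. -200.]
0.2 [  34. -206.]
0.1 [  46. -211.]
-0.0 [  59. -214.]
1 approach [-179.56799911  249.39818064] rel tx,ty [  67. -284.]
1.9 [-10.  28.]
1.8 [-16.  39.]
1.7 [-22.  51.]
1.6 [-26.  63.]
1.5 [-30.  74.]
1.4 [-32.  85.]
1.3 [-33.  96.]
1.2 [-33. 108.]
1.1 [-31. 119.]
1.0 [-29. 131.]
0.9 [-25. 142.]
0.8 [-20. 153.]
0.7 [-14. 164.]
0.6 [ -7. 174.]
0.5 [  2. 184.]
0.4 [ 11. 192.]
0.3 [ 22. 200.]
0.2 [ 34. 206.]
0.1 [ 46. 211.]
-0.0 [ 59. 214.]
```

View pics/b.png

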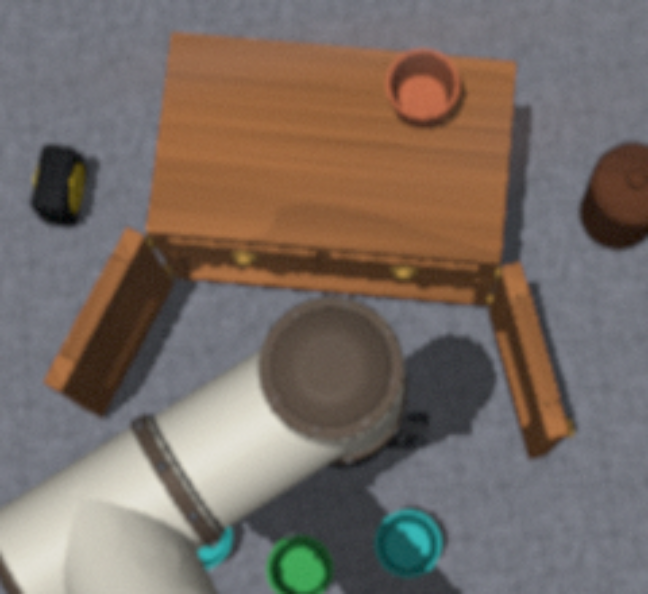

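Both drawer fronts are flush, with the studs at (243,258) and (403,271), and the doors are still open. Now I cross over the right door and drop down outside it.

Emit:
drive_tool:
  targets:
    - [1, 5, 15, 0, 0]
    - [1, 15, 50, 0, 0]
    - [1, 28, 95, 0, 0]
    - [1, 42, 140, 0, 0]
    - [1, 55, 180, 0, 0]
    - [1, 63, 205, 0, 0]
    - [1, 67, 215, 0, 0]
    - [1, 67, 215, 0, 0]
    - [1, 67, 215, 25, 0]
    - [1, 67, 215, 55, 0]
    - [1, 67, 215, 75, 0]
    - [1, 67, 215, 75, 0]

```text
clock: 9.4
position: [461.1, -152.5, 148.4]
ee_rot: [0.998, -0.057, -0.004, -0.0]
contact_force: [0.1, 0.2, -0.2]
gripper_width: 0.3
grasp_force: 0.0
```

Emit:
drive_tool:
  targets:
    - [1, -5, -10, 0, 0]
    - [1, -8, -20, 0, 0]
    - [1, -10, -28, 0, 0]
    - [1, -16, -39, 0, 0]
    - [1, -22, -51, 0, 0]
    - [1, -26, -63, 0, 0]
    - [1, -30, -74, 0, 0]
    - [1, -32, -85, 0, 0]
    - [1, -33, -96, 0, 0]
    - [1, -33, -108, 0, 0]
    - [1, -31, -119, 0, 0]
    - [1, -29, -131, 0, 0]

```text
clock: 10.6
position: [449.2, -19.7, 150.6]
ee_rot: [0.998, -0.058, -0.001, 0.0]
contact_force: [-0.5, -0.3, 0.8]
gripper_width: 0.2
grasp_force: 0.0
```

```bash
python3 -c "
from path import *
st();print(door(-1,1.0))"
```

```text
10.6 loc [-209.4 -118.1] z 150.6 F loc [-0.5 -0.3] 0.8
[-208.52552786 -118.63394967]
```

Emit:
drive_tool:
  targets:
    - [1, 4, -11, 0, 0]
    - [1, 9, -22, 0, 0]
    - [1, 15, -33, 0, 0]
    - [1, 22, -43, 0, 0]
    - [1, 31, -53, 0, 0]
    - [1, 40, -61, 0, 0]
    - [1, 51, -69, 0, 0]
    - [1, 63, -75, 0, 0]
    - [1, 73, -79, 0, 0]
    - [1, 80, -81, 0, 0]
    - [1, 85, -83, 0, 0]
    - [1, 88, -83, 0, 0]

```text
clock: 11.8
position: [546.2, 51.8, 151.0]
ee_rot: [0.998, -0.058, -0.001, 0.0]
contact_force: [-7.4, 3.6, 1.2]
gripper_width: 0.1
grasp_force: 0.0
```

Emit:
drive_tool:
  targets:
    - [1, 2, 0, 0, 0]
    - [1, 3, 0, 0, 0]
    - [1, 4, 0, 0, 0]
    - [1, 4, 0, 0, 0]

```text
clock: 12.2
position: [545.9, 50.9, 150.4]
ee_rot: [0.998, -0.058, -0.005, 0.001]
contact_force: [-11.7, 2.9, 3.8]
gripper_width: 0.0
grasp_force: 0.0
```

```bash
python3 -c "
from path import *
st();print(door(-1,0))"
```

```text
12.2 loc [-121.5  -37. ] z 150.4 F loc [-11.9   1.6] 3.8
[-121.  -35.]
```

Emit:
drive_tool:
  targets:
    - [1, -10, 0, 0, 0]
    - [1, -35, 0, 0, 0]
    - [1, -57, 0, -10, 0]
    - [1, -62, 0, -40, 0]
    - [1, -62, 0, -70, 0]
    - [1, -62, 0, -75, 0]
    - [1, -62, -15, -75, 0]
    - [1, -62, -50, -75, 0]
    - [1, -62, -90, -75, 0]
    - [1, -62, -130, -75, 0]

```text
clock: 13.2
position: [503.8, 189.3, 225.2]
ee_rot: [0.998, -0.058, -0.0, 0.0]
contact_force: [0.4, 0.3, -0.2]
gripper_width: 0.1
grasp_force: 0.0
```

```bash
python3 -c "
from path import *
st();print(door(1,1.95,gap=30))"
```

```text
13.2 loc [-179.1   95.7] z 225.2 F loc [0.4 0.3] -0.2
[-174.3960688   253.88806808]
```

Emit:
drive_tool:
  targets:
    - [1, 0, -30, 0, 0]
    - [1, 0, -65, 0, 0]
    - [1, 0, -100, 0, 0]
    - [1, 0, -130, 0, 0]
    - [1, 0, -150, 0, 0]
    - [1, 0, -160, 0, 0]
    - [1, 0, -160, 5, 0]
    - [1, 0, -160, 25, 0]
    - [1, 0, -160, 55, 0]
    - [1, 0, -160, 75, 0]
    - [1, 0, -160, 75, 0]

```text
clock: 14.3
position: [520.6, 343.8, 147.4]
ee_rot: [0.998, -0.059, -0.003, 0.003]
contact_force: [0.5, -0.5, -0.5]
gripper_width: -0.0
grasp_force: 0.0
```

```bash
python3 -c "
from path import *
st();print(door(1,1.9))"
```

```text
14.3 loc [-180.1  251.1] z 147.4 F loc [ 0.5 -0.4] -0.5
[-189.26668611  221.00917801]
```

Same path as the right door, mirrored (+2 mm in ty).

Emit:
drive_tool:
  targets:
    - [1, -5, 10, 0, 0]
    - [1, -8, 20, 0, 0]
    - [1, -10, 30, 0, 0]
    - [1, -16, 41, 0, 0]
    - [1, -22, 53, 0, 0]
    - [1, -26, 65, 0, 0]
    - [1, -30, 76, 0, 0]
    - [1, -32, 87, 0, 0]
    - [1, -33, 98, 0, 0]
    - [1, -33, 110, 0, 0]
    - [1, -31, 121, 0, 0]
    - [1, -29, 133, 0, 0]

```text
clock: 15.5
position: [479.8, 218.0, 153.3]
ee_rot: [0.998, -0.057, 0.002, -0.002]
contact_force: [1.4, 2.0, 6.3]
gripper_width: 0.1
grasp_force: 0.7
```

Emit:
drive_tool:
  targets:
    - [1, 4, 11, 0, 0]
    - [1, 9, 22, 0, 0]
    - [1, 15, 33, 0, 0]
    - [1, 22, 43, 0, 0]
    - [1, 31, 53, 0, 0]
    - [1, 40, 61, 0, 0]
    - [1, 51, 69, 0, 0]
    - [1, 63, 75, 0, 0]
    - [1, 73, 79, 0, 0]
    - [1, 80, 81, 0, 0]
    - [1, 85, 83, 0, 0]
    - [1, 88, 83, 0, 0]

```text
clock: 16.7
position: [555.0, 124.3, 150.4]
ee_rot: [0.998, -0.058, -0.002, 0.001]
contact_force: [-3.3, 0.1, 2.0]
gripper_width: 0.1
grasp_force: 0.0
```

Emit:
drive_tool:
  targets:
    - [1, 2, 0, 0, 0]
    - [1, 3, 0, 0, 0]
    - [1, 4, 0, 0, 0]
    - [1, 4, 0, 0, 0]

```text
clock: 17.1
position: [554.8, 123.8, 149.7]
ee_rot: [0.998, -0.058, -0.006, 0.002]
contact_force: [-12.3, 0.6, 5.9]
gripper_width: 0.4
grasp_force: 0.0
```

```bash
python3 -c "
from path import *
st()"
```

```text
17.1 loc [-121.    36.5] z 149.7 F loc [-12.3  -0.8] 5.9
```

Shut at the stop. I retract, rise and move aside to check.

Emit:
drive_tool:
  targets:
    - [1, -10, 0, 0, 0]
    - [1, -35, 0, 0, 0]
    - [1, -60, 0, -20, 0]
    - [1, -80, 0, -60, 0]
    - [1, -100, -30, -90, 0]
    - [1, -115, -70, -90, 0]
    - [1, -130, -110, -90, 0]
    - [1, -145, -150, -90, 0]
    - [1, -160, -190, -90, 0]
    - [1, -175, -230, -90, 0]
    - [1, -180, -245, -90, 0]
    - [1, -180, -245, -90, 0]

```text
clock: 18.3
position: [409.0, 390.7, 240.5]
ee_rot: [0.998, -0.056, -0.0, 0.0]
contact_force: [-1.1, -0.4, -0.6]
gripper_width: -0.2
grasp_force: 0.0
```

```bash
python3 -c "
from path import *
st();im=arm.get_image('top')[130:350,180:420];cv2.imwrite('pics/c.png',cv2.resize(im,None,fx=2.7,fy=2.7)); "
```

```text
18.3 loc [-296.4  284.9] z 240.5 F loc [-1.1 -0.5] -0.6
```

View pics/c.png

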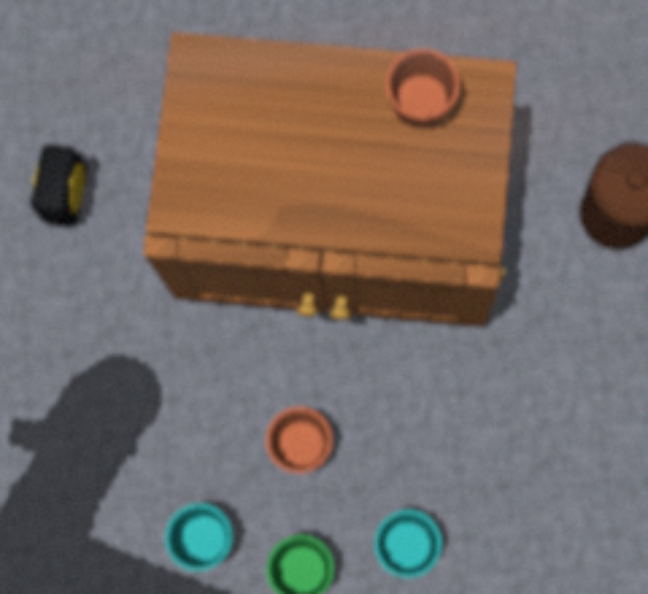

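Both doors are flush, with the knobs side by side at (308,303) and (340,306). The cups (424,87) and (300,440), the tape measure and the canister have not moved.

```bash
python3 -c "
from bench import arm
print(arm.job_done())"
```

```text
the job is handed in; nothing more can be done
None
```

I pushed both drawers to their stops, then both doors shut over them, and handed the job in at about 18 s; the last picture shows the doors flush and the cups, tape measure and canister unmoved (no verdict came back).

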